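# Fit the loaded turntable on the curing station and start it

## Task

Take the blue turntable with the grey prints by its orange handle and set it on the curing station's centre pin, then turn it until its five holes find the five studs and it slides fully home, flat on the hub. Go gently: do not force or drop it onto the studs, keep it upright, and leave the other things on the bench where they are. Once it is home and released, press the green start button all the way down and let it spring back.

Things in the scene. Friction and masses are not known exactly. Their poses are not given: they have to be found in the camera images.
- turntable: Loose blue disc, 150 mm across, 8 mm thick, about 0.4 kg, flat on the card. Origin: centre of its underside; z up; x along its handle bar. Under its middle a blind bore, 20 mm wide, 24 mm deep, in a grey boss 35 mm across (top at 29 mm). Three grey figures, reaching 49 mm above the underside, are stuck on 58 mm from the centre and move with it.
- hole0 (a point): Centre of one of the turntable's five through holes, at its underside, on the turntable's +x axis, 40 mm from its centre. The holes are 13.5 mm wide, 72 degrees apart on that circle.
- grip (a point): Middle of the orange tee handle, 84 mm above the turntable's underside, on its axis. The handle is a flat bar 50 mm long (turntable x), 16 mm thick (turntable y; grip across this), 36 mm tall (66 to 102 mm above the underside), on a 16 mm post.
- station: White curing station, fixed, 270 x 200 mm box, top 60 mm above its origin, which lies at its underside below the drive hub's axis. It reaches 165 mm to its front (-x, with the start button) and 105 mm to its back. z up.
- seat (a point): Middle of the upper face of the aluminium hub flange (110 mm across, 12 mm high on the station top), on the hub axis, 72 mm above the station's origin; axes as the station's. The whole hub (flange, pin, studs) is sprung: it gives straight down, 3 N per mm, at most 8 mm, and this point moves with it. The turntable is home when its underside lies on this face.
- pilot_tip (a point): Tip of the brass pilot pin on the hub axis, 20 mm above the seat; 18 mm across, its last 6 mm coned down to 8 mm. Round it stand five dark steel studs, 10 mm across, 8 mm above the seat (last 1 mm bevelled), 72 degrees apart on a 40 mm radius. Their angle differs every time and is NOT reported: see or feel it. Not aligned, the turntable rests on the stud tops. The hub resists turning (over 1 Nm).
- start (a joint): Green round start button, 28 mm across, on the station top 130 mm in front (-x) of the hub axis; value = how far it is pressed, 0 to 0.006 m; springs back; about 5 N presses it fully.
- start_top (a point): Middle of the top of the start button; moves down with it.
- yellow_paint: Bystander: yellow dropper bottle, 27 mm across, 73 mm tall. Origin: under its middle.
- grey_paint: Bystander: grey dropper bottle, 27 mm across, 73 mm tall. Origin: under its middle.
- painted_mini: Bystander: dark painted figure on a 25 mm round base, 41 mm tall. Origin: under its middle.
- brush: Bystander: paint brush lying flat, 150 mm long. Origin: middle of its length, underneath.
- palette: Bystander: white china paint palette, a flat plate 150 mm across, 14 mm high. Origin: under its middle.
- rinse_cup: Bystander: clear plastic cup, 72 mm across, 85 mm tall. Origin: under its middle.
- primer: Bystander: amber glass jar, 52 mm across, 100 mm tall. Origin: under its middle.
Not all that is in view belongs to the job. Of the things that look like the turntable, the middle-sized one is meant.

How it is judged:
By the outcome, as a careful person would: the job done as asked, in the order asked, and still so for the second after the job is handed in, with the robot touching nothing.
It also fails if it takes over 64 s, if anything falls off the work surface, if the arm or the gripper's body presses on something with over 40 N, if the wrist force passes 120 N, or if a joint passes its speed limit or range.

## Robot

A 7-joint arm with a two-finger parallel gripper is mounted at the origin on the work surface. World frame = base frame: x ahead of the robot, y to its left, z up, the work surface at z = 0. Lengths are in m, angles in rad, forces in N, time in s.
With the tool pointing down it reaches from about 0.35 to 0.9 m from the base axis. Payload 19.9 kg.
Tool frame: the origin (TCP) lies at the very end of the fingers, on their centre line; the grasp point (between the pads) lies 19 mm behind it; z points along the fingers, y is the line along which they close (so a half turn about z gives the same grasp; the last joint's range is limited). The gripper opens to 94 mm and grips with 3 to 60 N. Pads are 16 mm wide; open, the fingers measure 119 mm over their backs; the gripper's body (75 mm by 177 mm) begins 78 mm behind the grasp point.
Start: joints at [-0.042, 0.417, -0.01, 1.614, 0.005, 1.111, -0.053], TCP at [0.625, 0, 0.205] pointing down, gripper open.
Joint ranges: [-2.81, 2.81], [-0.39, 2.02], [-1.27, 1.25], [0.06, 2.57], [-1.19, 4.33], [0.19, 2], [-2.82, 2.82]. Speed limits (rad/s): [1.89, 1.89, 2.39, 2.39, 3.01, 3.01, 3.01].

## Interface

Orientations are given as a unit quaternion [x, y, z, w].
In Python, from station import bot gives the robot as it stands. The module is installed in compiled form; this text tells all that it offers.
- The arm moves only by the shell command python3 -m creep 'ROWS' [FORCE]. ROWS is JSON, a list of rows, each a list of 7 numbers: the shift along the tool's x, y, z in units of 0.15 m (1.0 is 0.15 m), then the turn, a rotation vector about the tool's x, y, z in units of 45 degrees (1.0 is 45 degrees), then the finger opening in mm, from 0 to 94. In form: [[dx, dy, dz, ax, ay, az, hand], ...]. A call has 1 to 20 rows; each row is the pose to reach, as a shift and turn from the pose commanded when the call began, along the tool's axes at that moment; what a row does not reach only later rows make up. A row lasts 1/12 s, in which the tool goes at most 41.7 mm and 7.16 degrees, less where a joint would pass 70% of its speed; a pose out of reach is approached as far as the arm can. A call with a number of a shift or a turn outside -1 to 1 is refused whole. A call with a gripper value outside its range is refused whole. The fingers move at their own pace and stop on an object; FORCE is the grip in N (left out, the last holds). Time passes only in rows, so rows that repeat a pose let the fingers close. It gives the time, the measured TCP pose, the force, the opening and the grip force at its end, in the units of the state.
- bot.state(): the state, without advancing time (a new reading comes with each control period).
- bot.snapshot(name): name is "scene" or "side" or "wrist"; returns a dict with "img" (384x512x3 uint8, red, green, blue), "range_z" (384x512 float32, m along the optical axis (not along the pixel's ray), 0 where there is no reading), "fx", "fy", "cx", "cy" (pixels), "T" (4x4, takes a point from camera to world coordinates). Camera axes: x right, y down, z forward; pixel columns grow to the right and rows downward; lengths in m; the calibration is good to about 2 mm. A picture is of the moment at which its call begins.
- bot.job_done(): hands the job in; it is judged then, once.
The state is a dict: "t": time; "joint_pos": joint angles; "dq": joint speeds; "joint_torque": joint torques, N m; "ee_pos": TCP position; "orientation": TCP orientation; "wrist_force": force on the tool from outside, world axes, zero at the start; "moment": the same for the moment, N m; "width": finger opening in m; "grip_force": force on a finger pad.
Only numpy, scipy, OpenCV 4.12 (cv2) and the standard library are available. Lean on these libraries where they do the work, as an engineer would, in place of code of your own. Each camera call takes 0.05 s, during which the arm holds its last target. There are 200 camera calls.

## Working session

There is one attempt and no reset: what is moved stays moved. The work goes in short steps, Python scripts to look and compute and a shell command to move; the robot and the scene stay as the last step left them, time stands still between calls to the robot, and variables do not carry over. Pictures are saved under pics/ and viewed, at most 10 in all, crops included, and the job is handed in when it is done.

```bash
mkdir -p pics
cat > h.py <<'E'
import numpy as np,cv2
from station import bot
def snap(n,f=None):
    s=bot.snapshot(n)
    if f: cv2.imwrite('pics/'+f,s['img'][:,:,::-1])
    z=s['range_z'];v,u=np.mgrid[:384,:512]
    P=np.stack([(u-s['cx'])/s['fx']*z,(v-s['cy'])/s['fy']*z,z],-1)@s['T'][:3,:3].T+s['T'][:3,3]
    P[z==0]=np.nan
    return s,P
E
python3 - <<'E'
from h import *
a,P=snap('scene');b,Q=snap('side')
cv2.imwrite('pics/a.png',a['img'][:,:,::-1]);cv2.imwrite('pics/b.png',b['img'][:,:,::-1])
np.savez('s.npz',a=a['img'],P=P,b=b['img'],Q=Q)
print(a['T'],b['T'],bot.state())
E
```

```text
[[-0.75734224  0.53231436 -0.37825145  1.16034671]
 [ 0.6528561   0.63010652 -0.42041015  0.61958957]
 [ 0.01454835 -0.56533813 -0.82473096  1.38836595]
 [ 0.          0.          0.          1.        ]] [[-0.96206671 -0.11798317  0.24598297  0.24255208]
 [-0.27184562  0.49049963 -0.82795536  1.05611179]
 [-0.02296976 -0.86341768 -0.50396657  0.77303696]
 [ 0.          0.          0.          1.        ]] {'t': 0.1, 'joint_pos': array([-0.04150962,  0.41789753, -0.01032383,  1.61407141,  0.00471284,
        1.11067659, -0.0529759 ]), 'dq': array([ 3.85513441e-05, -1.46277476e-03, -2.44900031e-04, -1.66216053e-03,
        1.85009620e-04, -2.72716615e-04, -7.90108070e-04]), 'joint_torque': array([ 7.74739638e-04, -8.52578259e+01,  6.39427956e-01, -4.26696110e+01,
       -4.89651540e-02,  1.64374465e-02, -7.34272044e-05]), 'ee_pos': array([6.24689417e-01, 4.98785159e-06, 2.04916091e-01]), 'orientation': array([ 7.07083253e-01,  7.07130121e-01, -3.92769560e-04, -3.32493661e-04]), 'wrist_force': array([ 0.43080815,  0.68948962, -0.27747027]), 'moment': array([ 0.03072249,  0.0003177 , -0.04148282]), 'grip_force': 0.0, 'width': 0.09417711332361264}
```

View pics/a.png

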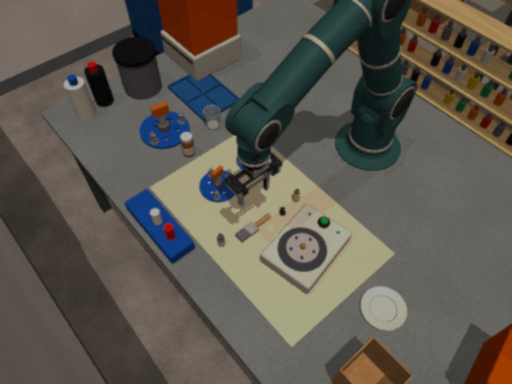

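View pics/b.png

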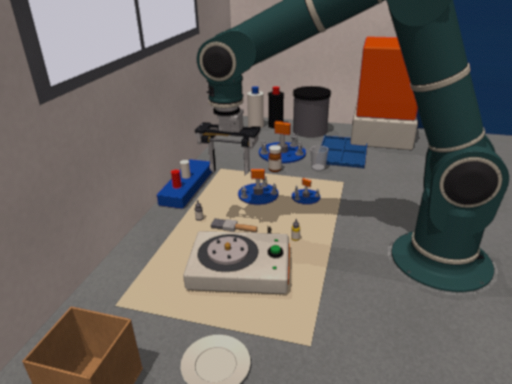

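The scene view shows the station at (305,245), a large turntable at (163,128) and another at (217,183), part hidden by the gripper. The side view shows three turntables: far/large (282,150), middle (258,192) and small (306,195). I'll measure them next.

```bash
cat > m.py <<'E'
from h import *
d=np.load('s.npz')
for n,I,P in(('scene',d['a'],d['P']),('side',d['b'],d['Q'])):
    hsv=cv2.cvtColor(I,cv2.COLOR_RGB2HSV)
    X=P.reshape(384,512,3)
    for nm,lo,hi,zl,zh in(('blue',(100,150,60),(125,255,255),0.0,.03),('orange',(3,170,120),(18,255,255),.05,.15),('green',(50,130,40),(80,255,255),.05,.1),('white/top',(0,0,0),(180,70,255),.055,.065),('flange',(0,0,0),(180,90,255),.068,.076)):
        m=cv2.inRange(hsv,lo,hi)&((X[...,2]>zl)&(X[...,2]<zh)).astype(np.uint8)*255
        k,L,st,c=cv2.connectedComponentsWithStats(m)
        for i in range(1,k):
            if st[i,4]>12:
                p=X[L==i]
                (rc,rs,ra)=cv2.minAreaRect((p[:,:2]*1000).astype(np.float32))
                print(n,nm,c[i].round(),st[i,4],'med',np.nanmedian(p,0).round(3),'ctr',np.round(rc),'size',np.round(rs),round(ra,1))
E
python3 m.py
```

```text
scene blue [203.  93.] 1471 med [ 0.344 -0.677  0.008] ctr [ 346. -681.] size [203. 290.] 0.4
scene blue [163. 131.] 914 med [ 0.619 -0.595  0.011] ctr [ 603. -604.] size [198. 203.] 67.2
scene blue [241. 166.] 15 med [ 0.479 -0.249  0.009] ctr [ 476. -248.] size [12. 25.] 10.5
scene blue [223. 176.] 23 med [ 0.563 -0.255  0.01 ] ctr [ 565. -254.] size [46. 11.] 40.0
scene blue [214. 189.] 395 med [ 0.632 -0.226  0.011] ctr [ 631. -220.] size [ 90. 142.] 19.3
scene blue [182. 254.] 65 med [ 0.888 -0.071  0.022] ctr [886. -72.] size [11. 93.] 85.6
scene orange [159. 106.] 67 med [ 0.6   -0.609  0.141] ctr [ 600. -611.] size [28. 71.] 80.1
scene orange [217. 170.] 40 med [ 0.608 -0.228  0.104] ctr [ 607. -230.] size [51. 16.] 11.7
scene green [462. 103.] 31 med [-0.446  0.131  0.06 ] ctr [-449.  132.] size [25. 31.] 46.5
scene green [324. 221.] 53 med [0.451 0.171 0.084] ctr [450. 170.] size [25. 30.] 81.9
scene white/top [167.  47.] 13 med [ 0.316 -0.996  0.059] ctr [ 314. -997.] size [10. 55.] 3.7
scene white/top [226.  56.] 21 med [ 0.14  -0.766  0.061] ctr [ 141. -770.] size [14. 5
[... 6203 characters left out ...]
49.] 27 med [ 0.431 -0.529  0.071] ctr [ 427. -527.] size [52. 23.] 4.0
side flange [320. 155.] 23 med [ 0.414 -0.471  0.072] ctr [ 416. -474.] size [52. 19.] 14.4
side flange [ 33. 183.] 176 med [ 1.375 -0.004  0.072] ctr [1376.  -22.] size [ 13. 358.] 0.2
side flange [185. 172.] 17 med [ 0.871 -0.206  0.072] ctr [ 875. -207.] size [30. 16.] 28.4
side flange [227. 250.] 697 med [0.57  0.202 0.074] ctr [573. 195.] size [107. 112.] 20.8
side flange [275. 253.] 63 med [0.442 0.184 0.073] ctr [446. 176.] size [43. 35.] 7.5
side flange [428. 250.] 13 med [0.051 0.068 0.07 ] ctr [52. 68.] size [ 6. 31.] 53.2
side flange [468. 255.] 29 med [-0.047  0.07   0.07 ] ctr [-48.  63.] size [80. 12.] 38.9
```

```bash
python3 -m creep '[[-1,-0.133,0,0,0,1,94],[-1,-0.133,0,0,0,1,94],[-1,-0.133,0,0,0,1,94],[-1,-0.133,0,0,0,1,94],[-1,-0.133,0,0,0,1,94],[-1,-0.133,0,0,0,1,94],[-1,-0.133,0,0,0,1,94],[-1,-0.133,0,0,0,1,94],[-1,-0.133,0,0,0,1,94]]'
cat >> h.py <<'E'
from scipy.spatial.transform import Rotation as R
def delta(x,y,z,yaw):
    """rows for target TCP xyz and world yaw (deg) of tool y, pointing down"""
    s=bot.state();q=R.from_quat(s['orientation']);M=q.as_matrix()
    a=np.radians(yaw);Y=np.array([np.cos(a),np.sin(a),0]);Z=np.array([0,0,-1.]);T=np.stack([np.cross(Y,Z),Y,Z],1)
    print('row',((M.T@(np.array([x,y,z])-s['ee_pos']))/.15).round(3),np.degrees((q.inv()*R.from_matrix(T)).as_rotvec()/45).round(3), 'yaw now',np.degrees(np.arctan2(M[1,1],M[0,1])).round(2),'pos',s['ee_pos'].round(4),'F',s['wrist_force'].round(2),'t',round(s['t'],2))
E
python3 - <<'E'
from h import *
delta(.605,-.226,.205,-79.2)
E
```

```text
t: 0.85
ee_pos: [0.6049, -0.1498, 0.2052]
orientation: [0.923, 0.384, -0.0, -0.0]
wrist_force: [0.7, 0.3, 0.8]
width: 0.094
grip_force: 0.0
row [-0.36   0.359  0.001] [-0.     0.001  0.763] yaw now -44.87 pos [ 0.6049 -0.1498  0.2052] F [0.72 0.27 0.78] t 0.85
```

```bash
python3 -m creep '[[-0.36,0.36,0,0,0,0.763,94],[-0.36,0.36,0,0,0,0.763,94],[-0.36,0.36,0,0,0,0.763,94],[-0.36,0.36,0,0,0,0.763,94],[-0.36,0.36,0,0,0,0.763,94],[-0.36,0.36,0,0,0,0.763,94],[-0.36,0.36,0,0,0,0.763,94]]'
python3 - <<'E'
from h import *
s,P=snap('wrist','w1.png');np.savez('w1.npz',I=s['img'],P=P)
print(s['T'].round(3),s['fx'])
s,P=snap('scene');s2,P2=snap('side')
hs=[cv2.cvtColor(x['img'],cv2.COLOR_RGB2HSV) for x in(s,s2)]
for h,X in((cv2.cvtColor(np.load('w1.npz')['I'],cv2.COLOR_RGB2HSV),np.load('w1.npz')['P']),(hs[0],P),(hs[1],P2)):
    for nm,lo,hi,zl,zh in(('orange',(3,150,100),(20,255,255),.06,.115),('otop',(3,150,100),(20,255,255),.098,.107),('blue',(100,120,40),(125,255,255),.003,.015)):
        p=X[(cv2.inRange(h,lo,hi)>0)&(X[...,2]>zl)&(X[...,2]<zh)&(np.hypot(X[...,0]-.605,X[...,1]+.226)<.1)]
        if len(p)>5: print(nm,len(p),np.median(p,0).round(4),cv2.minAreaRect((p[:,:2]*1000).astype(np.float32)))
E
```

```text
t: 1.43
ee_pos: [0.605, -0.2261, 0.2053]
orientation: [0.995, 0.095, -0.0, 0.0]
wrist_force: [-0.5, 0.9, -0.2]
width: 0.0942
grip_force: 0.0
[[ 0.19  -0.943 -0.272  0.684]
 [-0.982 -0.183 -0.052 -0.211]
 [-0.001  0.277 -0.961  0.384]
 [ 0.     0.     0.     1.   ]] 268.4859971058253
orange 580 [ 0.6053 -0.2306  0.1039] ((603.8932495117188, -230.99501037597656), (48.53016662597656, 14.229486465454102), 10.782925605773926)
otop 580 [ 0.6053 -0.2306  0.1039] ((603.8932495117188, -230.99501037597656), (48.53016662597656, 14.229486465454102), 10.782925605773926)
blue 6345 [ 0.6141 -0.2252  0.0101] ((603.9467163085938, -231.19126892089844), (146.26893615722656, 148.8240966796875), 13.695473670959473)
orange 51 [ 0.6108 -0.2288  0.1033] ((606.5736694335938, -231.72564697265625), (47.492496490478516, 19.181394577026367), 17.715795516967773)
otop 42 [ 0.6099 -0.2297  0.1029] ((606.5736694335938, -231.72564697265625), (47.492496490478516, 19.181394577026367), 17.715795516967773)
blue 548 [ 0.6161 -0.2184  0.0105] ((608.661376953125, -225.80665588378906), (135.67994689941406, 142.51690673828125), 62.086090087890625)
orange 111 [ 0.6029 -0.2234  0.0912] ((602.965087890625, -227.5144805908203), (46.21656036376953, 18.513765335083008), 10.952162742614746)
otop 37 [ 0.6041 -0.2239  0.1023] ((604.5682983398438, -227.20425415039062), (42.950679779052734, 18.513765335083008), 10.952163696289062)
blue 414 [ 0.5915 -0.2088  0.0101] ((602.4137573242188, -222.8926544189453), (138.66586303710938, 141.3500518798828), 89.92121887207031)
```

View pics/w1.png

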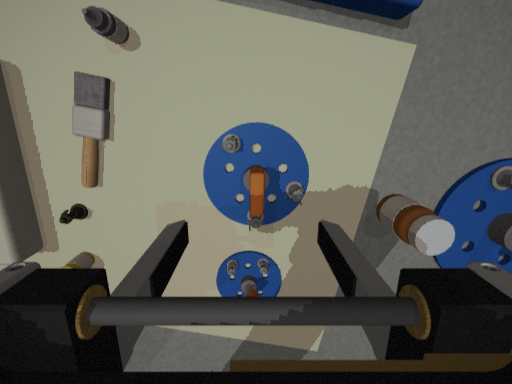

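The wrist view shows the middle turntable at (257,175). Its handle is upright in the image, with a hole on the handle axis at (257,148), so hole0 points to about 10.8° in world. The disc measures 148 mm, so it is the right one.

Run:
```python
from h import *
delta(.604,-.230,.067,-79.2)
```

```text
row [-0.011  0.023  0.923] [-0.     0.     0.002] yaw now -79.13 pos [ 0.605  -0.2262  0.2054] F [ 0.02 -0.07  0.34] t 1.58
```

```bash
python3 -m creep '[[-0.011,0.023,0.2,0,0,0,94],[-0.011,0.023,0.4,0,0,0,94],[-0.011,0.023,0.6,0,0,0,94],[-0.011,0.023,0.8,0,0,0,94],[-0.011,0.023,0.923,0,0,0,94],[-0.011,0.023,0.923,0,0,0,94],[-0.011,0.023,0.923,0,0,0,40],[-0.011,0.023,0.923,0,0,0,25],[-0.011,0.023,0.923,0,0,0,20],[-0.011,0.023,0.923,0,0,0,15],[-0.011,0.023,0.923,0,0,0,10],[-0.011,0.023,0.923,0,0,0,10],[-0.011,0.023,0.923,0,0,0,10]]' 25
```

```text
t: 2.67
ee_pos: [0.6042, -0.2301, 0.0673]
orientation: [0.996, 0.093, 0.0, 0.0]
wrist_force: [-0.2, -1.3, 0.0]
width: 0.0513
grip_force: 0.0
```

```bash
python3 -m creep '[[0,0,0,0,0,0,10],[0,0,0,0,0,0,10],[0,0,0,0,0,0,10],[0,0,0,0,0,0,10],[0,0,0,0,0,0,10],[0,0,0,0,0,0,10],[0,0,0,0,0,0,10],[0,0,0,0,0,0,10],[0,0,0,0,0,0,10],[0,0,0,0,0,0,10]]' 30; python3 -m creep '[[0,0,-0.03,0,0,0,10],[0,0,-0.1,0,0,0,10],[0,0,-0.3,0,0,0,10],[0,0,-0.5,0,0,0,10],[0,0,-0.7,0,0,0,10],[0,0,-0.9,0,0,0,10],[0,0,-0.9,0,0,0,10]]'
```

```text
t: 3.5
ee_pos: [0.6041, -0.2302, 0.067]
orientation: [0.996, 0.093, 0.0, 0.0]
wrist_force: [1.1, -2.2, -0.8]
width: 0.0158
grip_force: 30.0
t: 4.08
ee_pos: [0.6061, -0.2311, 0.209]
orientation: [0.996, 0.093, 0.004, 0.001]
wrist_force: [1.3, -1.2, -4.0]
width: 0.0156
grip_force: 30.0
```

```bash
cat > hub.py <<'E'
from h import *
a=bot.snapshot('scene');b=bot.snapshot('side')
out=[]
for s in(a,b):
    def ortho(z):
        g=np.arange(-75,75,.5)/1000
        X,Y=np.meshgrid(.574+g,.193+g[::-1])
        W=np.stack([X,Y,np.full_like(X,z),np.ones_like(X)],-1)@np.linalg.inv(s['T']).T
        return cv2.remap(s['img'],(W[...,0]/W[...,2]*s['fx']+s['cx']).astype(np.float32),(W[...,1]/W[...,2]*s['fy']+s['cy']).astype(np.float32),cv2.INTER_CUBIC)
    o=ortho(.080); out.append(o)
    # search hub centre & stud phase: mean darkness on studs vs between
    G=cv2.GaussianBlur(cv2.cvtColor(o,cv2.COLOR_RGB2GRAY).astype(np.float32),(0,0),4)
    best=[]
    for cx in np.arange(-8,8.1,1):
        for cy in np.arange(-8,8.1,1):
            for ph in range(0,72,1):
                t=np.radians(ph+72*np.arange(5))
                def smp(tt): 
                    u=(cx+40*np.cos(tt)+75)*2; v=(75-cy-40*np.sin(tt))*2
                    return G[v.round().astype(int),u.round().astype(int)]
                best.append((abs((smp(t)-smp(t+np.radians(36))).mean()),(smp(t)-smp(t+np.radians(36))).mean(),574+cx,193+cy,ph))
    best.sort(reverse=True);print(best[:4])
cv2.imwrite('pics/hub.png',np.hstack(out)[:,:,::-1])
E
python3 hub.py
```

```text
[(np.float32(67.8018), np.float32(67.8018), np.float64(576.0), np.float64(194.0), 6), (np.float32(67.8018), np.float32(-67.8018), np.float64(576.0), np.float64(194.0), 42), (np.float32(67.23177), np.float32(67.23177), np.float64(577.0), np.float64(194.0), 6), (np.float32(67.23177), np.float32(-67.23177), np.float64(577.0), np.float64(194.0), 42)]
[(np.float32(86.162865), np.float32(86.162865), np.float64(573.0), np.float64(198.0), 6), (np.float32(86.162865), np.float32(-86.162865), np.float64(573.0), np.float64(198.0), 42), (np.float32(85.571434), np.float32(85.571434), np.float64(573.0), np.float64(197.0), 6), (np.float32(85.571434), np.float32(-85.571434), np.float64(573.0), np.float64(197.0), 42)]
```

View pics/hub.png

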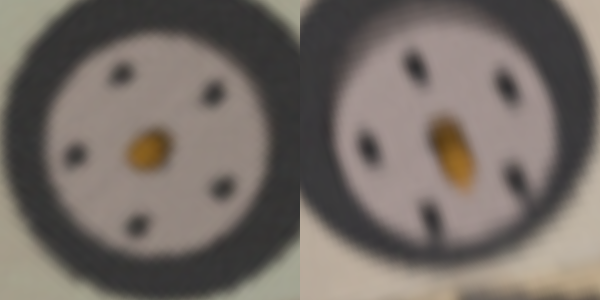

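Both rectified views show the five dark studs at 42° (mod 72), e.g. (213,93) in the left half, with the hub near (0.5745,0.193). I'll carry the turntable to a standoff with its yaw already set to 42° and refine from the wrist camera.

Run:
```python
from h import *
delta(.56,-.09,.225,-60); delta(.478,.106,.225,-48)
```

```text
row [-0.117 -0.972 -0.146] [ 0.001 -0.002 -0.43 ] yaw now -79.33 pos [ 0.6043 -0.2301  0.2033] F [-0.31 -0.37 -5.32] t 4.18
row [-0.412 -2.357 -0.147] [ 0.001 -0.002 -0.696] yaw now -79.33 pos [ 0.6043 -0.2301  0.2033] F [-0.31 -0.37 -5.32] t 4.18
```

```bash
python3 -m creep '[[-0.02,-0.1,-0.1,0,0,-0.05,10],[-0.04,-0.25,-0.146,0,0,-0.12,10],[-0.06,-0.45,-0.146,0,0,-0.2,10],[-0.08,-0.65,-0.146,0,0,-0.3,10],[-0.1,-0.85,-0.146,0,0,-0.4,10],[-0.117,-0.972,-0.146,0,0,-0.43,10]]'
python3 - <<'E'
from h import *
delta(.478,.106,.225,-48)
E
```

```text
t: 4.68
ee_pos: [0.5584, -0.0867, 0.2226]
orientation: [0.965, 0.262, -0.001, -0.001]
wrist_force: [0.7, 0.8, -4.2]
width: 0.0159
grip_force: 30.0
row [ 0.188 -1.379 -0.013] [-0.003  0.002 -0.257] yaw now -59.58 pos [ 0.5584 -0.0867  0.2226] F [ 0.74  0.79 -4.21] t 4.68
```

```bash
python3 -m creep '[[0.03,-0.2,-0.015,0,0,-0.05,10],[0.06,-0.4,-0.015,0,0,-0.1,10],[0.09,-0.6,-0.015,0,0,-0.15,10],[0.11,-0.8,-0.015,0,0,-0.2,10],[0.136,-0.95,-0.015,0,0,-0.257,10],[0.136,-1,-0.015,0,0,-0.257,10],[0.136,-1,-0.015,0,0,-0.257,10]]'
python3 - <<'E'
from h import *
delta(.478,.106,.225,-48)
E
```

```text
t: 5.27
ee_pos: [0.5013, 0.0517, 0.2254]
orientation: [0.935, 0.356, -0.001, -0.0]
wrist_force: [0.2, 0.0, -4.4]
width: 0.0158
grip_force: 30.0
row [ 0.125 -0.374  0.003] [-0.002  0.001 -0.007] yaw now -48.32 pos [0.5013 0.0517 0.2254] F [ 0.2   0.05 -4.42] t 5.27
```

```bash
python3 -m creep '[[0.06,-0.2,0,0,0,-0.007,10],[0.125,-0.374,0,0,0,-0.007,10],[0.125,-0.374,0,0,0,-0.007,10],[0.125,-0.374,0,0,0,-0.007,10],[0.125,-0.374,0,0,0,-0.007,10]]'
python3 - <<'E'
from h import *
s,P=snap('wrist','w2.png');np.savez('w2.npz',I=s['img'],P=P,T=s['T'],K=[s['fx'],s['fy'],s['cx'],s['cy']]);delta(.478,.106,.225,-48)
E
```

```text
t: 5.68
ee_pos: [0.4795, 0.1032, 0.2257]
orientation: [0.934, 0.357, -0.0, 0.0]
wrist_force: [0.3, -0.9, -4.1]
width: 0.0158
grip_force: 30.0
row [ 0.005 -0.021  0.005] [ 0.     0.001 -0.005] yaw now -48.24 pos [0.4796 0.1031 0.2258] F [-0.91 -0.71 -4.32] t 5.73
```

View pics/w2.png

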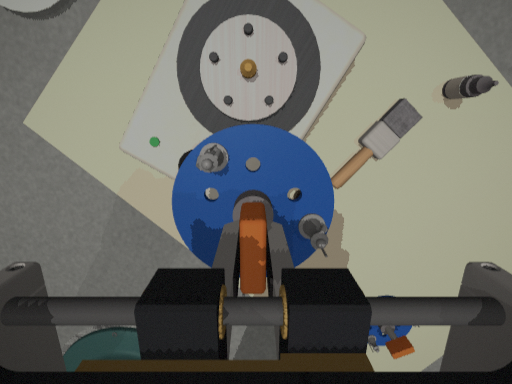

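The wrist view shows all five studs round the pin: (248,29), (283,57), (269,100), (228,100) and (214,57). The held disc is at (253,197), with holes at (253,164), (212,194) and (295,194). I'll fit both precisely.

```bash
cat > fit.py <<'E'
from h import *
from scipy.optimize import least_squares
d=np.load('w2.npz');I=d['I'];P=d['P'];T=d['T'];fx,fy,cx,cy=d['K']
def ray(uv,z):
    uv=np.atleast_2d(uv).astype(float)
    D=np.c_[(uv[:,0]-cx)/fx,(uv[:,1]-cy)/fy,np.ones(len(uv))]@T[:3,:3].T
    return (T[:3,3]+D*((z-T[2,3])/D[:,2])[:,None])[:,:2]*1000
# studs: dark blobs in flange
g=cv2.cvtColor(I,cv2.COLOR_RGB2GRAY)
m=((g<110)).astype(np.uint8);k,L,st,c=cv2.connectedComponentsWithStats(m)
S=[]
for i in range(1,k):
    if 20<st[i,4]<250 and np.hypot(c[i][0]-248,c[i][1]-67)<48: S.append(c[i]);print(c[i].round(1),st[i])
    
def pat(p,c0,ph,r=40):
    f=lambda x:(lambda a:np.r_[x[0]+r*np.cos(a)-p[:,0],x[1]+r*np.sin(a)-p[:,1]])(np.radians(x[2])+np.radians(72)*np.round((np.arctan2(p[:,1]-x[1],p[:,0]-x[0])-np.radians(x[2]))/np.radians(72)))
    r_=least_squares(f,[*c0,ph]);return r_.x.round(2),np.abs(r_.fun).max().round(2)
if len(S)>=4:
    for z in(.074,.077,.080): print(z,pat(ray(S,z),(574,193),42))
# disc
h=cv2.cvtColor(I,cv2.COLOR_RGB2HSV);b=cv2.inRange(h,(100,120,40),(125,255,255));b[:,:]=b*(np.abs(np.arange(512)-253)<90)
b[290:]=0
zz=P[...,2][(b>0)];print('disc z',np.nanmedian(zz),np.nanpercentile(zz,[5,95]))
zt=np.nanmedian(zz)
cnt=max(cv2.findContours(b,cv2.RETR_EXTERNAL,cv2.CHAIN_APPROX_NONE)[0],key=cv2.contourArea)[:,0]
cnt=cnt[cnt[:,1]<240]; q=ray(cnt,zt)
r=least_squares(lambda x:np.hypot(q[:,0]-x[0],q[:,1]-x[1])-x[2],[480,103,75],loss='soft_l1');print('disc',r.x.round(2))
E
python3 fit.py
```

```text
[247.9  29.2] [244  23   9  13 101]
[213.7  57.4] [209  52  10  12  89]
[282.4  57.5] [278  52  10  12  96]
[248.3  70.4] [241  60  16  20 198]
[227.9 100.2] [224  96   9  10  72]
[268.6 100.2] [264  96   9  10  68]
0.074 (array([579.75, 194.23,  41.87]), np.float64(32.81))
0.077 (array([579.45, 193.9 ,  41.87]), np.float64(32.81))
0.08 (array([579.14, 193.56,  41.87]), np.float64(32.82))
disc z 0.16881072167037992 [0.16769082 0.16991518]
disc [493.5  114.96  58.96]
```

```bash
sed -i 's/^if len(S)/S=[s for s in S if np.hypot(s[0]-248,s[1]-69)>15]\nif len(S)/; s/^cnt=cnt\[.*/cnt=cv2.convexHull(cnt)[:,0]; cnt=cnt[cnt[:,1]<225]; q=ray(cnt,zt);print(len(cnt),cnt[:,0].min(),cnt[:,0].max(),cnt[:,1].min())/' fit.py
cat >> fit.py <<'E'
c2=[]
hm=((b==0)).astype(np.uint8);k,L,st,c=cv2.connectedComponentsWithStats(hm)
for i in range(1,k):
    if 50<st[i,4]<400 and 170<c[i][0]<335 and 120<c[i][1]<290: print('hole',c[i].round(1),st[i][2:],ray([c[i]],zt).round(1)); c2.append(c[i])
if len(c2)>=3: print(pat(ray(c2,zt),(480,103),42))
print('tcp dir',np.load('w2.npz')['T'].round(3)[:3,3])
E
python3 fit.py
```

```text
[247.9  29.2] [244  23   9  13 101]
[213.7  57.4] [209  52  10  12  89]
[282.4  57.5] [278  52  10  12  96]
[248.3  70.4] [241  60  16  20 198]
[227.9 100.2] [224  96   9  10  72]
[268.6 100.2] [264  96   9  10  68]
0.074 (array([573.19, 193.67,  41.72]), np.float64(0.37))
0.077 (array([572.88, 193.33,  41.72]), np.float64(0.08))
0.08 (array([572.58, 192.99,  41.72]), np.float64(0.38))
disc z 0.16881072167037992 [0.16769082 0.16991518]
36 172 333 124
disc [478.6  102.56  74.66]
hole [252.7 163.6] [ 15  14 166] [[509.  129.3]]
hole [211.4 193.3] [ 14  13 140] [[463.6 139.2]]
hole [293.3 193. ] [ 14  13 129] [[513.5  83.7]]
(array([479.3 , 103.04,  41.85]), np.float64(0.78))
tcp dir [0.54  0.157 0.404]
```

Run:
```python
from h import *
delta(.5734,.1935,.175,-48.3)
```

```text
row [ 0.868 -0.033  0.338] [0.    0.001 0.001] yaw now -48.24 pos [0.4796 0.1031 0.2258] F [-0.91 -0.71 -4.32] t 5.73
```

```bash
python3 -m creep '[[0.1,0,0.03,0,0,0,10],[0.25,-0.01,0.1,0,0,0,10],[0.45,-0.02,0.18,0,0,0,10],[0.65,-0.03,0.25,0,0,0,10],[0.8,-0.033,0.3,0,0,0,10],[0.868,-0.033,0.338,0,0,0,10],[0.868,-0.033,0.338,0,0,0,10],[0.868,-0.033,0.338,0,0,0,10],[0.868,-0.033,0.338,0,0,0,10],[0.868,-0.033,0.338,0,0,0,10]]'
python3 - <<'E'
from h import *
delta(.5734,.1935,.150,-48.3)
E
```

```text
t: 6.57
ee_pos: [0.5728, 0.194, 0.1761]
orientation: [0.934, 0.357, 0.0, 0.0]
wrist_force: [-0.5, -0.5, -4.3]
width: 0.0157
grip_force: 30.0
row [0.001 0.005 0.174] [ 0.001 -0.     0.003] yaw now -48.18 pos [0.5728 0.194  0.1761] F [-0.48 -0.53 -4.3 ] t 6.57
```

Descend slowly: over the pin first, then check the force.

```bash
python3 -m creep '[[0.001,0.003,0.05,0,0,0.003,10],[0.001,0.005,0.1,0,0,0.003,10],[0.001,0.005,0.12,0,0,0.003,10],[0.001,0.005,0.14,0,0,0.003,10],[0.001,0.005,0.155,0,0,0.003,10],[0.001,0.005,0.165,0,0,0.003,10],[0.001,0.005,0.175,0,0,0.003,10],[0.001,0.005,0.175,0,0,0.003,10],[0.001,0.005,0.175,0,0,0.003,10]]'
python3 - <<'E'
from h import *
delta(.5734,.1935,.139,-48.3); print(bot.state()['moment'])
E
```

```text
t: 7.32
ee_pos: [0.5735, 0.1947, 0.1492]
orientation: [0.934, 0.356, -0.0, -0.0]
wrist_force: [0.2, 0.1, -5.1]
width: 0.0157
grip_force: 30.0
row [-0.006  0.006  0.068] [-0.     0.     0.001] yaw now -48.24 pos [0.5735 0.1947 0.1492] F [ 0.2   0.06 -5.12] t 7.32
[ 0.06249768  0.04731943 -0.04427755]
```

```bash
python3 -m creep '[[-0.003,0.003,0.006,0,0,0,10],[-0.005,0.005,0.012,0,0,0,10],[-0.005,0.005,0.018,0,0,0,10],[-0.005,0.005,0.024,0,0,0,10],[-0.005,0.005,0.03,0,0,0,10],[-0.005,0.005,0.03,0,0,0,10]]'
python3 - <<'E'
from h import *
delta(.5734,.1935,.139,-48.3); print(bot.state()['moment'])
E
```

```text
t: 7.82
ee_pos: [0.5734, 0.1936, 0.1445]
orientation: [0.934, 0.356, -0.0, -0.0]
wrist_force: [1.2, 0.0, -4.4]
width: 0.0161
grip_force: 30.0
row [-0.001  0.     0.037] [-0.     0.     0.001] yaw now -48.24 pos [0.5734 0.1936 0.1445] F [ 1.19  0.01 -4.42] t 7.82
[ 0.19105303 -0.21643431 -0.05236828]
```

```bash
python3 -m creep '[[0,0,0.006,0,0,0,10],[0,0,0.012,0,0,0,10],[0,0,0.018,0,0,0,10],[0,0,0.024,0,0,0,10],[0,0,0.03,0,0,0,10],[0,0,0.03,0,0,0,10]]'
python3 - <<'E'
from h import *
delta(.5734,.1935,.139,-48.3); print(bot.state()['moment'])
E
```

```text
t: 8.32
ee_pos: [0.5734, 0.1936, 0.14]
orientation: [0.934, 0.356, -0.0, 0.0]
wrist_force: [0.8, 1.2, -4.2]
width: 0.0157
grip_force: 30.0
row [-0.001  0.     0.007] [-0.     0.     0.001] yaw now -48.24 pos [0.5734 0.1936 0.14  ] F [ 0.78  1.22 -4.15] t 8.32
[ 0.32811585 -0.26584183 -0.03324737]
```

Still only carrying weight. I'll ease down until contact with the flange shows.

```bash
python3 -m creep '[[0,0,0.003,0,0,0,10],[0,0,0.007,0,0,0,10],[0,0,0.011,0,0,0,10],[0,0,0.011,0,0,0,10]]'
python3 -m creep '[[0,0,0.003,0,0,0,10],[0,0,0.006,0,0,0,10],[0,0,0.006,0,0,0,10]]'
python3 - <<'E'
from h import *
delta(.5734,.1935,.139,-48.3); print(bot.state()['moment'])
E
```

```text
t: 8.65
ee_pos: [0.5734, 0.1936, 0.1384]
orientation: [0.934, 0.356, -0.0, -0.0]
wrist_force: [1.8, 0.7, -3.0]
width: 0.0161
grip_force: 30.0
t: 8.9
ee_pos: [0.5734, 0.1936, 0.1376]
orientation: [0.934, 0.356, -0.0, 0.0]
wrist_force: [0.3, 0.3, -1.7]
width: 0.0159
grip_force: 30.0
row [-0.001  0.    -0.009] [0.    0.    0.001] yaw now -48.24 pos [0.5734 0.1936 0.1376] F [ 0.28  0.28 -1.73] t 8.9
[ 0.2986982  -0.16730801  0.00222614]
```

Contact began at TCP z about 0.139, with 3 N/mm stiffness. That matches the flange, so the turntable is home. Releasing, lifting and checking.

```bash
python3 -m creep '[[0,0,0,0,0,0,25],[0,0,0,0,0,0,40],[0,0,0,0,0,0,50],[0,0,0,0,0,0,50],[0,0,0,0,0,0,50],[0,0,0,0,0,0,50],[0,0,-0.05,0,0,0,50],[0,0,-0.15,0,0,0,50],[0,0,-0.35,0,0,0,50],[0,0,-0.6,0,0,0,50],[0,0,-0.85,0,0,0,50],[0,0,-0.85,0,0,0,50],[0,0,-0.85,0,0,0,50]]'
python3 - <<'E'
from h import *
s,P=snap('wrist','w3.png')
h=cv2.cvtColor(s['img'],cv2.COLOR_RGB2HSV);X=P
b=(cv2.inRange(h,(100,120,40),(125,255,255))>0)&(np.hypot(X[...,0]-.573,X[...,1]-.1935)<.09)&(X[...,2]>.06)
p=X[b];A=np.c_[p[:,:2]-[.573,.1935],np.ones(len(p))];print('plane',np.linalg.lstsq(A,p[:,2],rcond=None)[0].round(4),len(p),(p[:,:2].min(0)+p[:,:2].max(0))/2,np.ptp(p[:,:2],axis=0))
w=(h[...,1]<60)&(h[...,2]>120)&(X[...,2]>.055)&(X[...,2]<.068);q=X[w];print('box top z',np.median(q[:,2]),len(q))
delta(.447,.172,.2,-48.3)
E
```

```text
t: 9.98
ee_pos: [0.5742, 0.1939, 0.2679]
orientation: [0.934, 0.356, 0.002, -0.0]
wrist_force: [-1.0, 0.1, -1.1]
width: 0.05
grip_force: 0.0
plane [0.0029 0.0041 0.0799] 6805 [0.56897705 0.18968043] [0.1558616  0.15597603]
box top z 0.06186059978439018 10145
row [-0.726 -0.454  0.439] [ 0.    -0.001  0.001] yaw now -48.24 pos [0.5735 0.1936 0.266 ] F [ 0.35  0.15 -1.16] t 10.03
```

View pics/w3.png

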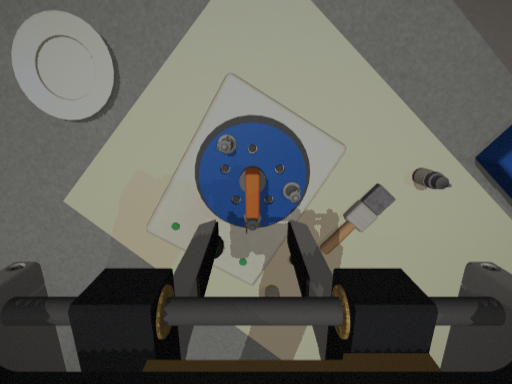

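The disc sits level and concentric on the hub, at (252,172) in this view. Its top is at 0.080, as expected for home; resting on the studs it would be 0.088. Now the button, with closed fingers.

```bash
python3 -m creep '[[-0.2,-0.12,0,0,0,0,0],[-0.4,-0.25,0,0,0,0,0],[-0.6,-0.4,0,0,0,0,0],[-0.73,-0.464,0,0,0,0,0],[-0.73,-0.464,0.1,0,0,0,0],[-0.73,-0.464,0.3,0,0,0,0],[-0.73,-0.464,0.5,0,0,0,0],[-0.73,-0.464,0.7,0,0,0,0],[-0.73,-0.464,0.9,0,0,0,0],[-0.73,-0.464,1,0,0,0,0],[-0.73,-0.464,1,0,0,0,0],[-0.73,-0.464,1,0,0,0,0],[-0.73,-0.464,1,0,0,0,0]]'
python3 - <<'E'
from h import *
delta(.446,.171,.082,-48.3)
a=bot.snapshot('side')['img'];s=bot.snapshot('scene')['img']
cv2.imwrite('pics/p.png',np.hstack([cv2.resize(x[:,:,::-1],(400,400),interpolation=cv2.INTER_CUBIC) for x in(a[190:290,200:300],s[180:280,270:370])]))
E
```

```text
t: 11.12
ee_pos: [0.4456, 0.1727, 0.1159]
orientation: [0.934, 0.356, 0.0, -0.0]
wrist_force: [0.4, -1.0, 0.0]
width: 0.001
grip_force: 0.0
row [-0.006  0.01   0.226] [ 0.    -0.     0.001] yaw now -48.24 pos [0.4456 0.1727 0.1159] F [ 0.39 -1.01  0.01] t 11.12
```

View pics/p.png

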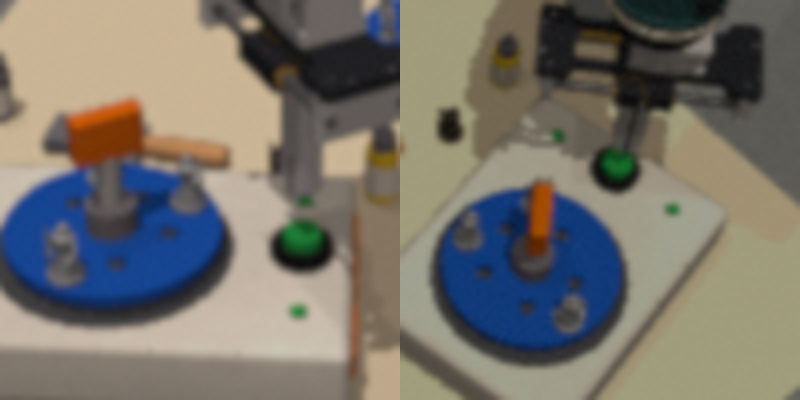

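The turntable is flat on the hub in both views, and the closed fingers hang over the green button at (303,238) on the left and (617,165) on the right. I'll press gradually while watching the force.

```bash
python3 -m creep '[[-0.006,0.01,0.08,0,0,0,0],[-0.006,0.01,0.15,0,0,0,0],[-0.006,0.01,0.19,0,0,0,0],[-0.006,0.01,0.21,0,0,0,0],[-0.006,0.01,0.226,0,0,0,0],[-0.006,0.01,0.226,0,0,0,0]]'
python3 -m creep '[[0,0,0.01,0,0,0,0],[0,0,0.02,0,0,0,0],[0,0,0.02,0,0,0,0]]'
python3 -m creep '[[0,0,0.007,0,0,0,0],[0,0,0.013,0,0,0,0],[0,0,0.013,0,0,0,0]]'
```

```text
t: 11.72
ee_pos: [0.4456, 0.1708, 0.0811]
orientation: [0.934, 0.356, -0.0, 0.0]
wrist_force: [-2.5, -1.8, 3.3]
width: 0.0006
grip_force: 1.9
t: 11.97
ee_pos: [0.4458, 0.1709, 0.079]
orientation: [0.934, 0.356, 0.0, -0.0]
wrist_force: [-7.5, -3.6, 20.0]
width: 0.0007
grip_force: 10.2
t: 12.22
ee_pos: [0.446, 0.171, 0.0783]
orientation: [0.934, 0.356, 0.0, -0.0]
wrist_force: [-17.5, -6.4, 52.1]
width: 0.0002
grip_force: 25.8
```

That is firm bottom contact, so I'll back off at once and check.

```bash
python3 -m creep '[[0,0,-0.02,0,0,0,0],[0,0,-0.04,0,0,0,0],[0,0,-0.1,0,0,0,0],[0,0,-0.3,0,0,0,0],[0,0,-0.6,0,0,0,0],[-0.25,0,-0.9,0,0,0,0],[-0.5,0,-0.9,0,0,0,0],[-0.5,0,-0.9,0,0,0,0],[-0.5,0,-0.9,0,0,0,0]]'
python3 - <<'E'
from h import *
s,P=snap('wrist','w4.png')
h=cv2.cvtColor(s['img'],cv2.COLOR_RGB2HSV)
d=np.hypot(P[...,0]-.446,P[...,1]-.171)
g=(cv2.inRange(h,(45,110,40),(85,255,255))>0)&(d<.022)
p=P[g];print('green',len(p),np.nanmedian(p,0).round(4),np.nanpercentile(p[:,2],[5,50,95]).round(4))
if len(p)>5: 
    t=p[p[:,2]>np.nanmedian(p[:,2])-.002];print('ctr',cv2.minAreaRect((t[:,:2]*1000).astype(np.float32)))
k=(h[...,2]<60)&(d<.035)&(P[...,2]>.05)&(P[...,2]<.1);q=P[k]
print('black',len(q),np.nanpercentile(q[:,2],[5,50,95]).round(4))
w=(h[...,1]<60)&(h[...,2]>120)&(P[...,2]>.05)&(P[...,2]<.068)&(d<.06);print('box',w.sum(),np.median(P[w][:,2]))
E
```

```text
t: 12.97
ee_pos: [0.389, 0.1197, 0.213]
orientation: [0.935, 0.356, 0.001, -0.0]
wrist_force: [1.0, 0.0, 0.9]
width: 0.0006
grip_force: 0.0
green 503 [0.4457 0.1694 0.0839] [0.0815 0.0839 0.0852]
ctr ((446.0244140625, 169.5891876220703), (25.760128021240234, 26.723777770996094), 41.13747787475586)
black 628 [0.0728 0.0742 0.0755]
box 5279 0.06205134568156212
```

View pics/w4.png

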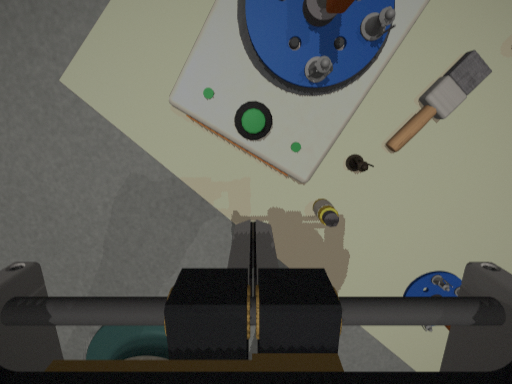

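The button is back up at 0.0839. The card is about 2 mm thick, so full travel ends at 0.078, which is where the stop was felt. I'll check the disc once more, then hand in.

Run:
```python
from h import *
for n in('scene','side'):
    s,X=snap(n);h=cv2.cvtColor(s['img'],cv2.COLOR_RGB2HSV)
    b=(cv2.inRange(h,(100,150,60),(125,255,255))>0)&(np.hypot(X[...,0]-.573,X[...,1]-.1935)<.08)&(X[...,2]>.06)
    p=X[b];print(n,'z',np.median(p[:,2]).round(4),np.linalg.lstsq(np.c_[p[:,:2]-[.573,.1935],np.ones(len(p))],p[:,2],rcond=None)[0].round(3))
    ok=abs(np.median(p[:,2])-.0805)<.0045
    if not ok: raise SystemExit('check')
print(bot.state()['wrist_force'],bot.job_done())
```

```text
scene z 0.0809 [ 0.001 -0.004  0.081]
side z 0.08 [ 0.005 -0.01   0.08 ]
the job is handed in; nothing more can be done
[ 0.23251916  0.41604708 -0.88294681] None
```

The turntable is home and flat on the hub and released, and the start button was pressed to its stop and sprang back; the press peaked at about 52 N at the wrist, through the fingertips, and the job is handed in.

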